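# Rock a resin flask, then find its thread and take the cap off

## Task

The two parts of the casting resin stand in two tilting cradles, and their screw caps have opposite threads so that they are never swapped, but nobody knows which is which. Take the left flask as the robot sees it: with its cap on, lift the lever to tip it about 45 degrees, hold it there for a second to wash the settled filler off the bottom, and lay the lever back on its rest so that the flask is upright; then find out by trying which way its cap unscrews, lift the cap straight off, and finish still holding it, right way up, a hand's breadth straight above the open neck so that it drips back into the flask; leave the right flask and the things lying about alone.

Things in the scene. Friction and masses are not known exactly. Their poses are not given: they have to be found in the camera images.
- stand_a: Grey tilting cradle a, screwed to the worktop: base 165 x 136 x 8 mm, two cheeks 118 mm tall, 106 mm apart, an aluminium flask 73 mm across between them. Origin on the worktop below the flask's centre line; x = the way the flask tips (away from its lever), y = along the tilt axis, which is 95 mm up. Flask shoulder 40 to 64 mm above the axis, neck 30 mm across. Both cradles look the same.
- flask_a (a joint): Tilt of flask a in its cradle: 0 = upright, lever on its rest (a stop); grows to 1.4 rad as the lever is lifted and the flask's top leans to the cradle's +x. Stiff bearing (0.45 N m, some 4 N at the knob): it stays where it is left.
- knob_a (a point): Centre of the black ball knob, 26 mm across, on the end of flask a's lever (11 mm rod): 115 mm from the tilt axis on the cradle's -x side, 95 mm above the worktop when upright. The lever's rest post stands 37 mm nearer the flask. Gripped along the cradle's y, the ball turns between the pads as the lever swings.
- mouth_a (a point): Centre of the rim of flask a's neck (inside the cap at first): 100 mm from the tilt axis on the flask's centre line, 195 mm above the worktop when upright; z along the centre line.
- stand_b: Grey tilting cradle b, screwed to the worktop: base 165 x 136 x 8 mm, two cheeks 118 mm tall, 106 mm apart, an aluminium flask 73 mm across between them. Origin on the worktop below the flask's centre line; x = the way the flask tips (away from its lever), y = along the tilt axis, which is 95 mm up. Flask shoulder 40 to 64 mm above the axis, neck 30 mm across. Both cradles look the same.
- flask_b (a joint): Tilt of flask b in its cradle: 0 = upright, lever on its rest (a stop); grows to 1.4 rad as the lever is lifted and the flask's top leans to the cradle's +x. Stiff bearing (0.45 N m, some 4 N at the knob): it stays where it is left.
- knob_b (a point): Centre of the black ball knob, 26 mm across, on the end of flask b's lever (11 mm rod): 115 mm from the tilt axis on the cradle's -x side, 95 mm above the worktop when upright. The lever's rest post stands 37 mm nearer the flask. Gripped along the cradle's y, the ball turns between the pads as the lever swings.
- mouth_b (a point): Centre of the rim of flask b's neck (inside the cap at first): 100 mm from the tilt axis on the flask's centre line, 195 mm above the worktop when upright; z along the centre line.
- cap_a: Black ribbed cap on flask a, 49 mm across, 30 mm tall, about 45 g. Origin: centre of its open underside, z up; when on, its top is 3 mm above the rim. Four lugs inside catch under ramps on the neck. One of caps a and b opens counter-clockwise from above, the other clockwise; nothing shows which. Turned the wrong way it stops dead within 12 degrees.
- cap_b: Black ribbed cap on flask b, 49 mm across, 30 mm tall, about 45 g. Origin: centre of its open underside, z up; when on, its top is 3 mm above the rim. Turned the right way a cap moves easily: 40 to 47 degrees from its start it comes free to lift straight off, up to a second stop at 56 to 65 degrees. A 20 N grip holds it.
- cup: Shallow cream mixing cup, 78 x 82 x 77 mm, loose, beyond the left cradle. Origin under its centre. Leave alone.
- pen: Black marker with a red cap, 134 mm long, 15 mm thick, loose, lying on the worktop on the robot's side of the right cradle. Leave alone.
- tape: Roll of masking tape, 105 mm across, 19 mm tall, loose, lying flat to the left of the cradles. Leave alone.
- mould_small: Small pink silicone mould, 44 x 57 x 27 mm, loose, beyond the gap between the cradles. Leave alone.
Mind the look-alikes: they are no part of the job. What is shaped like the cap_b but green or orange is not meant.

How it is judged (in metres and radians):
On the way, in this order (a step that is already met when the one before it is completed fails the run):
1. left flask, still capped, is tipped to about 45 degrees (37 to 53) and held there for half a second (((world y of stand_a above -0.2 m and (value of joint flask_a between 0.645 and 0.925 rad and distance between cap_a and mouth_a below 0.034 m)) or (world y of stand_b above -0.2 m and (value of joint flask_b between 0.645 and 0.925 rad and distance between cap_b and mouth_b below 0.034 m)))), for 0.5 s.
2. left flask is back upright against its rest, still capped (((world y of stand_a above -0.2 m and (value of joint flask_a below 0.06 rad and distance between cap_a and mouth_a below 0.034 m)) or (world y of stand_b above -0.2 m and (value of joint flask_b below 0.06 rad and distance between cap_b and mouth_b below 0.034 m)))), for 0.2 s.
3. its cap has been unscrewed: turned by more than 35 degrees while still down on the neck (((world y of stand_a above -0.2 m and (angle between the x axis of cap_a and the x axis of stand_a, either way round above 0.62 rad and distance between cap_a and mouth_a below 0.034 m and value of joint flask_a below 0.06 rad)) or (world y of stand_b above -0.2 m and (angle between the x axis of cap_b and the x axis of stand_b, either way round above 0.62 rad and distance between cap_b and mouth_b below 0.034 m and value of joint flask_b below 0.06 rad)))), for 0.05 s.
At the end, for the whole second after the job is handed in: The left cap is held in the fingers, at rest, touching nothing else, upright within 20 degrees, its underside 20 to 180 mm above the rim and within 30 mm of the neck's centre; left flask upright within 3.5 degrees; right flask upright and capped (((world y of stand_a above -0.2 m and (contact force between the fingers and cap_a above 0.5 N and contact force between cap_a and stand_a below 0.05 N and z of cap_a in the frame of mouth_a between 0.02 and 0.18 m and horizontal distance between cap_a and mouth_a below 0.03 m and angle between cap_a's own z axis and vertical below 0.35 rad and linear speed of cap_a below 0.02 m/s and value of joint each of flask_a, flask_b below 0.06 rad and distance between cap_b and mouth_b below 0.034 m)) or (world y of stand_b above -0.2 m and (contact force between the fingers and cap_b above 0.5 N and contact force between cap_b and stand_b below 0.05 N and z of cap_b in the frame of mouth_b between 0.02 and 0.18 m and horizontal distance between cap_b and mouth_b below 0.03 m and angle between cap_b's own z axis and vertical below 0.35 rad and linear speed of cap_b below 0.02 m/s and value of joint each of flask_b, flask_a below 0.06 rad and distance between cap_a and mouth_a below 0.034 m)))); the arm keeps its last pose, push and grip.
It fails at once if the left flask is tipped past 63 degrees ((world y of stand_a above -0.2 m and value of joint flask_a above 1.1 rad) or (world y of stand_b above -0.2 m and value of joint flask_b above 1.1 rad)).
It fails at once if the right-hand flask is tipped or its cap turned or lifted ((world y of stand_a above -0.2 m and (value of joint flask_b above 0.15 rad or not (distance between cap_b and mouth_b below 0.034 m) or angle between the x axis of cap_b and the x axis of stand_b, either way round above 0.3 rad)) or (world y of stand_b above -0.2 m and (value of joint flask_a above 0.15 rad or not (distance between cap_a and mouth_a below 0.034 m) or angle between the x axis of cap_a and the x axis of stand_a, either way round above 0.3 rad))).
It fails at once if the cup, the marker, the tape roll or the small silicone mould is pushed more than 3 cm (distance of any of cup, pen, tape, mould_small from where it was at the start of the episode above 0.03 m).
It also fails if it takes over 72 s, if anything falls off the work surface, if the arm or the gripper's body presses on something with over 40 N, if the wrist force passes 120 N, or if a joint passes its speed limit or range.

## Robot

A 6-joint arm with a two-finger parallel gripper is mounted at the origin on a cart in front of the work surface, level with it; the furniture and walls round the work are solid. World frame = base frame: x ahead of the robot, y to its left, z up, the work surface at z = 0. Lengths are in mm, angles in degrees, forces in N, time in s.
With the tool pointing down it reaches from about 400 to 925 mm from the base axis. Payload 12.5 kg.
Tool frame: the origin (TCP) lies on the front face of the gripper's body, between the roots of the fingers; the fingertips stand 78 mm ahead of it and the grasp point (between the pads) lies 59 mm ahead of it; z points along the fingers, y is the line along which they close (so a half turn about z gives the same grasp; the last joint's range is limited). The gripper opens to 95 mm and grips with 3 to 60 N. Pads are 20 mm wide; open, the fingers measure 119 mm over their backs; the gripper's body (75 mm by 180 mm) begins 59 mm behind the grasp point.
Start: joints at [70.153, 28.126, 89.318, -0, 62.55, -6.05], TCP at [149.029, 606.983, 292.261] pointing down, gripper open.
Joint ranges: [-177.58, 177.58], [-47.91, 125.51], [2.72, 160], [-65.01, 245.01], [3.68, 167.84], [-153.87, 153.87]. Speed limits (degrees/s): [127.2, 127.2, 159.86, 180, 180, 180].

## Interface

Orientations are given as a 3x3 rotation matrix whose columns are the frame's x, y, z axes.
In Python, from station import ctrl gives the robot as it stands.
- The arm moves only by the shell command python3 -m pendant 'ROWS' [FORCE]. ROWS is a JSON list of rows, 1 to 5 of them, each of 5 numbers: dx, dy, dz in mm, then a turn about the tool's z in degrees, then the opening from 0.0 (shut) to 1.0 (fully open); each row is the pose to reach, as a shift and turn from the pose commanded when the command began, along the tool's axes at that moment; what a row does not reach only later rows make up. A row lasts 1/12 s, in which the tool goes at most 41.7 mm and 7.16 degrees, less where a joint would pass 70% of its speed; a pose out of reach is approached as far as the arm can. The fingers move at their own pace and stop on an object; FORCE is the grip in N (left out, the last holds). Time passes only in rows, so rows that do not move let the fingers close. It prints the time, the measured TCP pose, the force, the opening and the grip force at its end.
- ctrl.get_state(): the state, without advancing time (a new reading comes with each control period).
- ctrl.snapshot(name): name is "scene" or "top" or "wrist"; returns the picture (480x640x3 uint8, red, green, blue); there is no depth.
- ctrl.get_calibration(name): a dict with "vfov" (degrees; the focal length in pixels is half the picture's height over the tangent of half this angle, whatever the lens; pixels are square), "cx", "cy" (the principal point, pixels), "rvec" (rotation vector, rad) and "tvec" (3), from world to camera coordinates, as OpenCV has them. Camera axes: x right, y down, z forward; pixel columns grow to the right and rows downward; lengths in mm; the calibration is good to about 2 mm. The wrist camera is an equidistant fisheye: a pixel r from the principal point sees the ray r / f radians off the axis. A picture is of the moment at which its call begins: read the wrist's pose just before it. get_calibration takes no time and is no camera call; for the wrist camera it gives the pose at the moment of the call.
- ctrl.finish_job(): hands the job in; it is judged then, once.
Trained networks look in the newest picture that a camera, given by its name, has taken for a name from the list of things; names that differ only in an ending like _2 or _b are one class to them, and where a whole thing is asked for, a point or a joint stands for the part that bears it (a point fixed in the world has none). Each returns a list of dicts, best first, with "p" (0 to 1); they miss things now and then, are a little off and sometimes report something else, mostly with a low value. They report only what shows in the picture. A call takes as long as a camera call. They do not tell look-alikes from the thing itself.
- ctrl.boxes_of(camera, name): "point" ([x, y, z] in mm, in the coordinates of the camera as it stood for that picture, good to about 4 mm: the middle of the surface that is visible of it).
- ctrl.masks_of(camera, name): "mask" (480x640 bool, what is visible of it).
The state is a dict: "time": time; "joint_positions": joint angles; "qvel": joint speeds; "joint_torque": joint torques, N m; "eef_pos": TCP position; "tool_rot": TCP orientation; "wrist_force": force on the tool from outside, world axes, zero at the start; "torque": the same for the moment, N m; "finger_gap": opening from 0.0 (shut) to 1.0 (fully open); "grasp_force": force on a finger pad.
Only numpy, scipy, OpenCV 4.12 (cv2) and the standard library are available. Lean on these libraries where they do the work, as an engineer would, in place of code of your own. Each camera call takes 0.05 s, during which the arm holds its last target. There are 200 camera calls.

## Working session

There is one attempt and no reset: what is moved stays moved. The work goes in short steps, Python scripts to look and compute and a shell command to move; the robot and the scene stay as the last step left them, time stands still between calls to the robot, and variables do not carry over. Pictures are saved under pics/ and viewed, at most 10 in all, crops included, and the job is handed in when it is done.

```bash
mkdir -p pics
cat > h.py <<'E'
import numpy as np, cv2
from station import ctrl
def cal(n):
    c=ctrl.get_calibration(n); R=cv2.Rodrigues(np.array(c['rvec'],float))[0]; return c,R,np.array(c['tvec'],float).ravel()
def snap(n,f=None):
    im=np.array(ctrl.snapshot(n))
    if f: cv2.imwrite('pics/'+f,im[:,:,::-1])
    return im
def find(n,name):
    c,R,t=cal(n)
    return [(round(d['p'],2),np.round(R.T@(np.array(d['point'])-t)).tolist()) for d in ctrl.boxes_of(n,name)]
E
python3 - <<'E'
from h import *
for n in ['top','scene']:
    snap(n,n+'0.png')
    for k in ['stand_a','knob_a','cap_a','flask_a','mouth_a','cup','tape','mould_small','pen']: print(n,k,find(n,k)[:4])
s=ctrl.get_state(); print(s['time'],s['tool_rot'],s['wrist_force'])
E
```

```text
top stand_a [(0.66, [540.0, -295.0, 12.0]), (0.59, [567.0, -68.0, 110.0])]
top knob_a [(0.72, [561.0, -80.0, 144.0]), (0.62, [542.0, -302.0, 145.0])]
top cap_a [(0.86, [578.0, -78.0, 199.0]), (0.77, [641.0, 120.0, 32.0]), (0.72, [685.0, -326.0, 30.0]), (0.56, [557.0, -319.0, 195.0])]
top flask_a [(0.92, [543.0, -301.0, 144.0]), (0.67, [560.0, -79.0, 141.0])]
top mouth_a [(0.76, [547.0, -300.0, 148.0]), (0.71, [560.0, -76.0, 137.0])]
top cup [(0.6, [387.0, -314.0, 14.0]), (0.56, [558.0, -82.0, 140.0]), (0.55, [772.0, -27.0, 33.0]), (0.38, [562.0, -319.0, 197.0])]
top tape [(0.77, [427.0, 179.0, 21.0]), (0.46, [384.0, -312.0, 15.0])]
top mould_small [(0.96, [728.0, -200.0, 27.0])]
top pen [(0.79, [387.0, -315.0, 12.0])]
scene stand_a [(0.87, [556.0, -98.0, 48.0]), (0.68, [532.0, -328.0, 49.0])]
scene knob_a [(0.78, [554.0, -94.0, 104.0]), (0.74, [533.0, -325.0, 100.0])]
scene cap_a [(0.79, [549.0, -325.0, 194.0]), (0.77, [636.0, 108.0, 26.0]), (0.73, [554.0, -98.0, 103.0]), (0.71, [567.0, -87.0, 194.0])]
scene flask_a [(0.83, [535.0, -328.0, 103.0]), (0.72, [557.0, -99.0, 106.0])]
scene mouth_a [(0.9, [555.0, -101.0, 102.0]), (0.66, [531.0, -332.0, 104.0])]
scene cup [(0.85, [777.0, -45.0, 33.0])]
scene tape []
scene mould_small [(0.53, [549.0, -325.0, 195.0]), (0.49, [725.0, -208.0, 26.0])]
scene pen [(0.81, [383.0, -318.0, 13.0])]
1.0 [[-9.71154440e-01  2.38451361e-01  5.42296973e-05]
 [ 2.38451365e-01  9.71154435e-01  9.61785473e-05]
 [-2.97315055e-05  1.06335369e-04 -9.99999994e-01]] [ 0.21180707 -0.49757948  0.19010091]
```

View pics/top0.png

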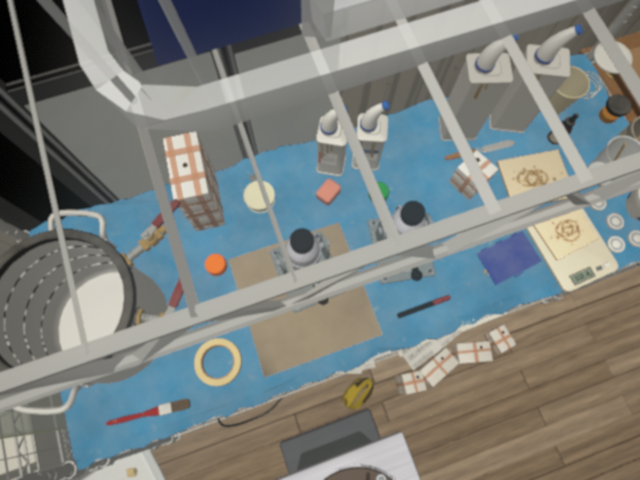

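View pics/scene0.png

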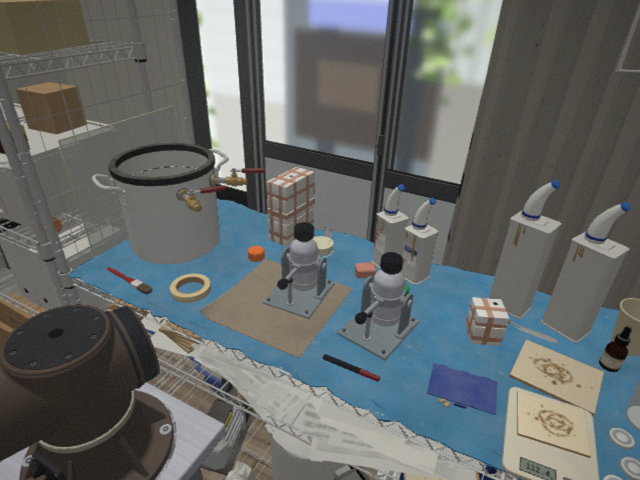

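The left cradle's cap is at scene (304,231) / top (302,240) and its knob at scene (282,283) / top (323,300, partly behind a bar). The right cap is at (391,263) and its knob at (366,317) in scene. The orange and green caps are decoys.

```bash
cat >> h.py <<'E'
def ray(n,u,v,C=None):
    c,R,t=C or cal(n); f=240/np.tan(np.radians(c['vfov'])/2)
    x,y=(u-c['cx'])/f,(v-c['cy'])/f
    if n=='wrist':
        th=np.hypot(x,y); d=np.array([np.sin(th)*x/th,np.sin(th)*y/th,np.cos(th)])
    else: d=np.array([x,y,1.])
    return -R.T@t, R.T@d
def atz(n,u,v,z,C=None):
    o,d=ray(n,u,v,C); return np.round(o+d*(z-o[2])/d[2],1)
E
python3 - <<'E'
from h import *
for n,p in [('scene',[(304,227,198),(282,283,95),(391,258,198),(366,317,95)]),('top',[(302,235,198),(323,300,95),(410,210,198),(417,275,95)])]:
    for q in p: print(n,q,atz(n,*q))
snap('wrist','w0.png')
s=ctrl.get_state(); print(cal('wrist')[1].round(2),cal('wrist')[0])
c,R,t=cal('wrist'); print(-R.T@t)
E
```

```text
scene (304, 227, 198) [580.4 -85.3 198. ]
scene (282, 283, 95) [472.8 -86.2  95. ]
scene (391, 258, 198) [ 558.1 -322.3  198. ]
scene (366, 317, 95) [ 460.3 -312.    95. ]
top (302, 235, 198) [591.7 -84.5 198. ]
top (323, 300, 95) [467.5 -87.1  95. ]
top (410, 210, 198) [ 567.9 -314.8  198. ]
top (417, 275, 95) [ 450.1 -302.6   95. ]
[[ 0.24  0.97 -0.  ]
 [ 0.94 -0.23  0.26]
 [ 0.25 -0.06 -0.97]] {'vfov': 65.70646984690485, 'cx': 321.2503255285364, 'cy': 248.83895999861204, 'rvec': array([-2.30287729, -1.80427333, -0.2369983 ]), 'tvec': array([-625.2273685,  -30.0373125,  390.6770595])}
[ 79.60794335 624.58805944 384.69780172]
```

Run:
```python
from h import *
for q in [(175,258,0),(130,240,0),(218,240,0)]: print(q,atz('scene',*q))
for q in [(0,290,0),(135,300,250),(70,400,250)]: print(q,atz('top',*q))
R=np.array(ctrl.get_state()['tool_rot'])
p=np.array([149.029, 606.983, 292.261])
for w in [(350,300,300),(400,0,300),(410,-50,300)]: print(w,(R.T@(np.array(w)-p)).round(1))
```

```text
(175, 258, 0) [523.1 325.6   0. ]
(130, 240, 0) [528.5 520.7   0. ]
(218, 240, 0) [668.4 281.7   0. ]
(0, 290, 0) [764.9 624.4   0. ]
(135, 300, 250) [559.8 254.8 250. ]
(70, 400, 250) [424.6 403.9 250. ]
(350, 300, 300) [-268.4 -250.2   -7.8]
(400, 0, 300) [-388.5 -529.6   -7.8]
(410, -50, 300) [-410.1 -575.8   -7.8]
```

```bash
python3 -m pendant '[[-29,-27,-8,-3,1],[-58,-54,-8,-6,1],[-87,-81,-8,-9,1],[-116,-108,-8,-12,1],[-145,-135,-8,-13.8,1]]' && python3 -m pendant '[[-10,-38,0,0,1],[-20,-76,0,0,1],[-30,-114,0,0,1],[-40,-152,0,0,1],[-50,-190,0,0,1]]'; python3 -c "
from h import *
s=ctrl.get_state();print(s['time'],s['eef_pos'],s['tool_rot'])"
```

```text
time: 1.47
eef_pos: [258.1, 439.7, 300.3]
tool_rot: [[-1.0, -0.003, 0.0], [-0.003, 1.0, 0.0], [-0.0, 0.0, -1.0]]
wrist_force: [0.6, -0.0, 0.7]
finger_gap: 0.998
grasp_force: 0.0
time: 1.88
eef_pos: [307.6, 249.6, 300.4]
tool_rot: [[-1.0, -0.001, 0.001], [-0.001, 1.0, 0.0], [-0.001, 0.0, -1.0]]
wrist_force: [1.8, -0.1, 0.1]
finger_gap: 1.0
grasp_force: 0.0
1.8833 [307.61177738 249.60498429 300.43799613] [[-9.99999640e-01 -5.19023027e-04  6.71402964e-04]
 [-5.18750999e-04  9.99999783e-01  4.05274226e-04]
 [-6.71613165e-04  4.04925789e-04 -9.99999692e-01]]
```

```bash
python3 -m pendant '[[-28,-28,0,0,1],[-56,-56,0,0,1],[-84,-84,0,0,1],[-105,-115,0,0,1],[-112,-155,0,0,1]]' && python3 -m pendant '[[0,-40,0,0,1],[0,-80,0,0,1],[0,-120,0,0,1],[0,-145,0,0,1],[0,-145,0,0,1]]'; python3 -c "
from h import *
snap('wrist','w1.png')
for k in ['knob_a','cap_a','stand_a']: print(k,find('wrist',k))
C=cal('wrist');print(-C[1].T@C[2])"
```

```text
time: 2.3
eef_pos: [422.1, 95.0, 300.4]
tool_rot: [[-1.0, -0.0, 0.002], [-0.0, 1.0, 0.0], [-0.002, 0.0, -1.0]]
wrist_force: [0.1, -0.3, 0.1]
finger_gap: 0.998
grasp_force: 0.0
time: 2.72
eef_pos: [419.8, -52.3, 300.4]
tool_rot: [[-1.0, 0.004, 0.001], [0.004, 1.0, -0.001], [-0.001, -0.001, -1.0]]
wrist_force: [0.4, -0.2, -0.2]
finger_gap: 0.997
grasp_force: 0.0
knob_a [(0.75, [449.0, -292.0, 99.0]), (0.6, [551.0, -80.0, 104.0])]
cap_a [(0.59, [630.0, 109.0, 14.0])]
stand_a [(0.95, [532.0, -74.0, 6.0]), (0.59, [486.0, -287.0, 7.0])]
[348.08619446 -47.84718853 392.68024732]
```

View pics/w1.png

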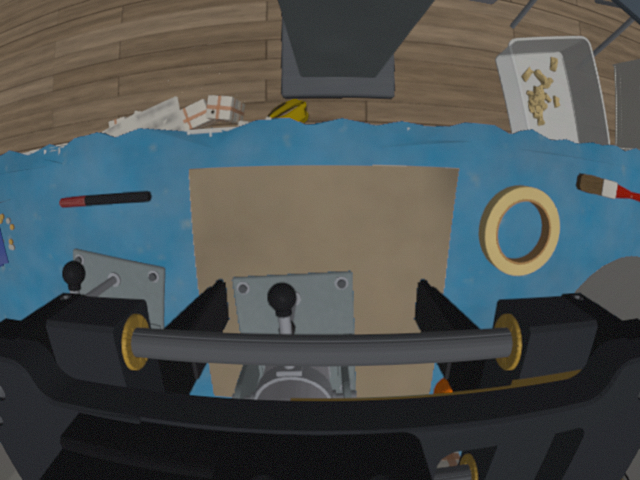

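Wrist view: left knob at (282,297), base front corners (235,278)/(352,272), front holes (244,289)/(342,283); right knob at (73,271).

Run:
```python
from h import *
C=cal('wrist')
for q in [(282,297.5,95),(244,289,8),(342,283,8),(235,278,8),(352,272,8),(73,271,95)]: print(q,atz('wrist',*q,C=C))
a=np.array([atz('wrist',*q,C=C) for q in [(244,289,8),(342,283,8)]]); d=a[0]-a[1]; print(np.degrees(np.arctan2(-d[0],d[1])))
d=atz('wrist',235,278,8,C=C)-atz('wrist',352,272,8,C=C);print(d)
# knob triangulation scene+wrist
o1,d1=ray('scene',282,283);o2,d2=ray('wrist',282,297.5,C)
d1/=np.linalg.norm(d1);d2/=np.linalg.norm(d2)
A=np.c_[d1,-d2];k=np.linalg.lstsq(A,o2-o1,rcond=None)[0];print(o1+d1*k[0],o2+d2*k[1])
```

```text
(282, 297.5, 95) [471.6 -82.2  95. ]
(244, 289, 8) [ 497.9 -135.1    8. ]
(342, 283, 8) [490.2 -25.3   8. ]
(235, 278, 8) [ 484.9 -144.6    8. ]
(352, 272, 8) [477.4 -14.5   8. ]
(73, 271, 95) [ 450.7 -296.4   95. ]
-175.98855727336834
[   7.5 -130.1    0. ]
[475.40172544 -84.49917359  92.63814175] [473.06931055 -82.57540117  91.44861972]
```

```bash
python3 -m pendant '[[-26,-15,0,-3,1],[-52,-30,0,-3,1],[-52,-30,35,-3,1],[-52,-30,70,-3,1],[-52,-30,100,-3,1]]' && python3 -m pendant '[[0,0,20,0,1],[0,0,20,0,1]]'; python3 -c "
from h import *
snap('wrist','w2.png')
C=cal('wrist')
print(find('wrist','knob_a'))
P=C[1]@np.array([472,-82.3,95])+C[2]; c=C[0]; f=240/np.tan(np.radians(c['vfov'])/2); th=np.arctan2(np.hypot(P[0],P[1]),P[2]);r=f*th/np.hypot(P[0],P[1]);print(c['cx']+P[0]*r,c['cy']+P[1]*r)"
```

```text
time: 3.33
eef_pos: [471.7, -77.3, 198.7]
tool_rot: [[-0.999, -0.054, 0.0], [-0.054, 0.999, 0.0], [-0.0, 0.0, -1.0]]
wrist_force: [0.0, -0.7, 0.0]
finger_gap: 1.0
grasp_force: 0.0
time: 3.5
eef_pos: [470.6, -77.1, 177.1]
tool_rot: [[-0.999, -0.054, -0.006], [-0.054, 0.999, 0.002], [0.006, 0.002, -1.0]]
wrist_force: [-0.6, 0.5, -0.3]
finger_gap: 1.0
grasp_force: 0.0
[(0.79, [494.0, -293.0, 90.0]), (0.62, [515.0, -81.0, 103.0])]
311.33126918109014 295.7716075870725
```

View pics/w2.png

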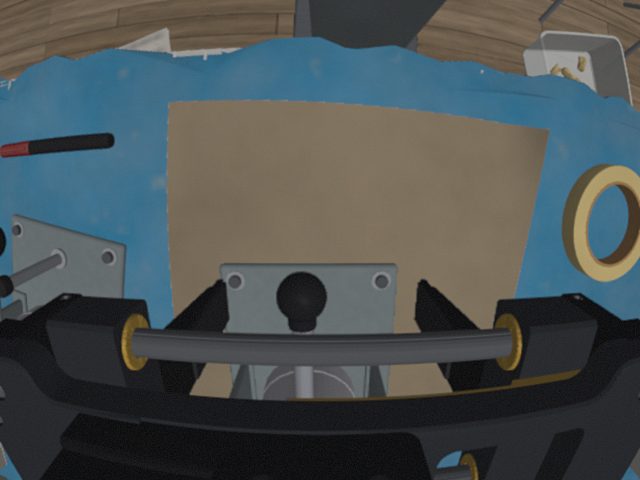

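Run:
```python
from h import *
C=cal('wrist')
for q in [(302,297,95),(235,282,8),(382,282,8)]: print(atz('wrist',*q,C=C))
s=ctrl.get_state();print(s['eef_pos'])
R=np.array(s['tool_rot'])
print(R.T@(atz('wrist',302,297,95,C=C)+[0,0,59]-s['eef_pos']))
```

```text
[474.3 -87.5  95. ]
[ 501.2 -142.8    8. ]
[495. -30.   8.]
[471.93395788 -77.7296886  180.40005939]
[-1.85939779 -9.89658419 26.39357   ]
```

```bash
python3 -m pendant '[[-2,-9,0,0,1],[-2,-9,13,0,1],[-2,-9,25.5,0,1],[-2,-9,25.5,0,0.2],[-2,-9,25.5,0,0.2]]' 25 && python3 -m pendant '[[0,0,0,0,0.1],[0,0,0,0,0.1],[0,0,0,0,0.1],[0,0,0,0,0.1]]'
```

```text
time: 4.02
eef_pos: [474.6, -87.9, 155.8]
tool_rot: [[-0.999, -0.052, 0.001], [-0.052, 0.999, -0.0], [-0.001, -0.0, -1.0]]
wrist_force: [0.1, -1.0, 0.6]
finger_gap: 0.91
grasp_force: 0.0
time: 4.35
eef_pos: [474.3, -87.6, 155.3]
tool_rot: [[-0.999, -0.053, 0.001], [-0.053, 0.999, -0.0], [-0.001, -0.0, -1.0]]
wrist_force: [-0.3, -0.4, 0.1]
finger_gap: 0.635
grasp_force: 0.0
```

```bash
python3 -m pendant '[[0,0,0,0,0],[0,0,0,0,0],[0,0,0,0,0],[0,0,0,0,0],[0,0,0,0,0]]'; python3 -m pendant '[[0,0,0,0,0],[0,0,0,0,0],[0,0,0,0,0]]'
```

```text
time: 4.77
eef_pos: [474.2, -87.6, 154.7]
tool_rot: [[-0.999, -0.052, -0.0], [-0.052, 0.999, 0.0], [0.0, 0.0, -1.0]]
wrist_force: [0.4, 0.4, 0.1]
finger_gap: 0.283
grasp_force: 0.0
time: 5.02
eef_pos: [474.1, -87.0, 154.7]
tool_rot: [[-0.999, -0.052, -0.0], [-0.052, 0.999, 0.001], [0.0, 0.001, -1.0]]
wrist_force: [1.1, 6.5, 1.2]
finger_gap: 0.259
grasp_force: 25.0
```

```bash
python3 -m pendant '[[-0.4,0,-10,0,0],[-1.7,0,-20,0,0],[-3.9,0,-29.8,0,0],[-6.9,0,-39.3,0,0],[-10.8,0,-48.6,0,0]]' 30; python3 -m pendant '[[-4.6,0,-8.9,0,0],[-10,0,-17.4,0,0],[-16.1,0,-25.3,0,0],[-22.9,0,-32.7,0,0],[-22.9,0,-32.7,0,0]]'; python3 -c "
from h import *
im=snap('scene');cv2.imwrite('pics/s1.png',cv2.resize(im[200:350,200:450,::-1],None,fx=3,fy=3))"
```

```text
time: 5.43
eef_pos: [484.3, -86.5, 203.1]
tool_rot: [[-0.999, -0.052, -0.003], [-0.052, 0.999, 0.001], [0.002, 0.002, -1.0]]
wrist_force: [0.3, 4.4, -6.7]
finger_gap: 0.259
grasp_force: 30.0
time: 5.85
eef_pos: [508.1, -85.1, 236.7]
tool_rot: [[-0.999, -0.052, -0.001], [-0.052, 0.999, 0.001], [0.001, 0.001, -1.0]]
wrist_force: [-2.5, 5.9, 6.8]
finger_gap: 0.258
grasp_force: 30.0
```

View pics/s1.png

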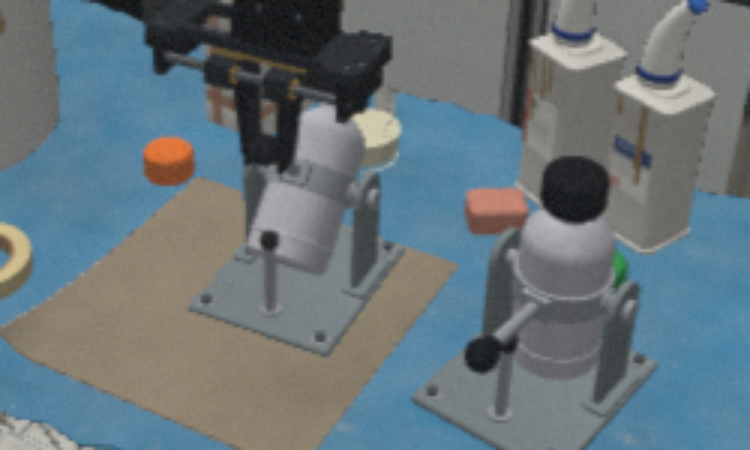

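The flask is tipped by roughly 45° (knob still in the fingers at crop (262,150)); the right flask is untouched. Next I hold it there, then lower it.

```bash
Z='[[0,0,0,0,0],[0,0,0,0,0],[0,0,0,0,0],[0,0,0,0,0],[0,0,0,0,0]]'; for i in 1 2 3; do python3 -m pendant '[[0,0,0,0,0],[0,0,0,0,0],[0,0,0,0,0],[0,0,0,0,0],[0,0,0,0,0]]' | grep -E 'time|eef'; done
python3 -m pendant '[[6.8,0,7.4,0,0],[12.9,0,15.3,0,0],[18.3,0,23.8,0,0],[22.9,0,32.7,0,0],[26.8,0,42,0,0]]'; python3 -m pendant '[[3,0,9.5,0,0],[5.2,0,19.3,0,0],[6.5,0,29.3,0,0],[6.9,0,39.3,0,0],[6.9,0,40.5,0,0]]'; python3 -m pendant '[[0,0,0,0,0],[0,0,0,0,0],[0,0,0,0,0]]'
```

```text
time: 6.32
eef_pos: [507.6, -85.2, 236.2]
time: 6.73
eef_pos: [507.6, -85.1, 236.2]
time: 7.15
eef_pos: [507.6, -85.1, 236.2]
time: 7.57
eef_pos: [480.9, -86.6, 194.1]
tool_rot: [[-0.999, -0.052, 0.001], [-0.052, 0.999, 0.001], [-0.001, 0.001, -1.0]]
wrist_force: [2.0, 7.3, 4.4]
finger_gap: 0.254
grasp_force: 30.0
time: 7.98
eef_pos: [474.1, -87.0, 152.5]
tool_rot: [[-0.999, -0.052, -0.0], [-0.052, 0.999, 0.001], [0.0, 0.001, -1.0]]
wrist_force: [2.8, 6.7, -4.1]
finger_gap: 0.26
grasp_force: 30.0
time: 8.23
eef_pos: [474.1, -87.0, 153.1]
tool_rot: [[-0.999, -0.052, -0.0], [-0.052, 0.999, 0.001], [0.0, 0.001, -1.0]]
wrist_force: [1.4, 5.9, -4.4]
finger_gap: 0.257
grasp_force: 30.0
```

```bash
python3 -m pendant '[[0,0,2,0,0],[0,0,4,0,0],[0,0,4,0,0],[0,0,4,0,0]]'; python3 -m pendant '[[0,0,2,0,1],[0,0,1.2,0,1],[0,0,1.2,0,1],[0,0,1.2,0,1],[0,0,1.2,0,1]]'; python3 -m pendant '[[0,0,0,0,1],[0,0,0,0,1],[0,0,-36,0,1],[0,0,-77,0,1],[20,0,-118,0,1]]'
```

```text
time: 8.57
eef_pos: [474.4, -87.0, 150.5]
tool_rot: [[-0.999, -0.052, 0.001], [-0.052, 0.999, 0.0], [-0.001, 0.0, -1.0]]
wrist_force: [-1.3, 8.2, 16.1]
finger_gap: 0.258
grasp_force: 30.0
time: 8.98
eef_pos: [474.2, -87.6, 148.2]
tool_rot: [[-0.999, -0.052, -0.0], [-0.052, 0.999, 0.0], [0.0, 0.0, -1.0]]
wrist_force: [0.1, 0.0, 0.5]
finger_gap: 0.554
grasp_force: 0.0
time: 9.4
eef_pos: [457.4, -88.8, 264.3]
tool_rot: [[-0.999, -0.053, 0.001], [-0.053, 0.999, -0.0], [-0.001, -0.0, -1.0]]
wrist_force: [-0.2, -0.6, 0.6]
finger_gap: 0.903
grasp_force: 0.0
```

```bash
python3 -m pendant '[[0,0,-41,0,1],[-20,0,-76,0,1],[-44,1,-108,0,1],[-70,2,-132,0,1],[-88,3.4,-132,0,1]]'; python3 -m pendant '[[0,0,0,0,1],[0,0,0,0,1]]'; python3 -c "
from h import *
snap('wrist','w3.png');s=ctrl.get_state();print(s['joint_positions'],s['torque'])
print(find('wrist','cap_a'))
C=cal('wrist')
for m in ctrl.masks_of('wrist','cap_a')[:3]:
  ys,xs=np.where(m['mask']);print(m['p'],xs.mean(),ys.mean(),xs.min(),xs.max(),ys.min(),ys.max())"
```

```text
time: 9.82
eef_pos: [545.7, -80.6, 400.1]
tool_rot: [[-0.999, -0.052, 0.008], [-0.052, 0.999, -0.002], [-0.008, -0.003, -1.0]]
wrist_force: [0.5, -0.8, 0.1]
finger_gap: 0.997
grasp_force: 0.0
time: 9.98
eef_pos: [543.6, -80.3, 394.0]
tool_rot: [[-0.999, -0.053, -0.001], [-0.053, 0.999, 0.0], [0.001, 0.0, -1.0]]
wrist_force: [0.3, -1.0, -0.5]
finger_gap: 1.002
grasp_force: 0.0
[-1.53202043e+01  1.67317387e+01  9.16494383e+01 -1.67866710e-04
  7.17275380e+01 -1.08337474e+02] [ 0.03094082  0.06342579 -0.03828323]
[(0.78, [580.0, -81.0, 195.0]), (0.77, [639.0, 117.0, 26.0]), (0.65, [560.0, -312.0, 201.0]), (0.61, [686.0, -308.0, 33.0])]
0.61 458.329373650108 288.63606911447084 441 475 271 307
0.58 77.91153670770633 248.59781121751027 53 103 222 276
```

View pics/w3.png

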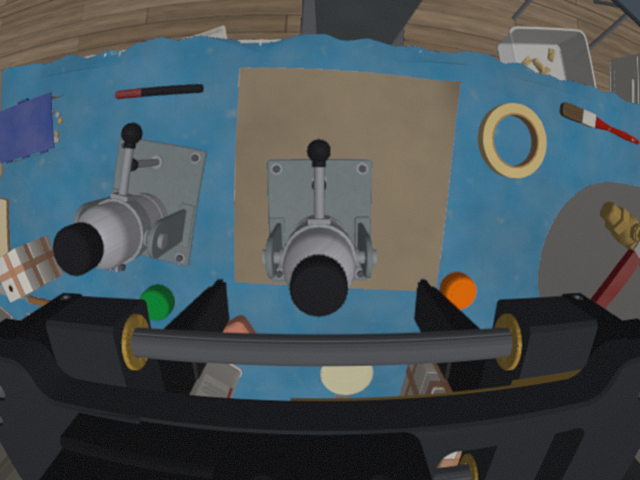

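The left cap is at wrist (319,285), clear of everything, with its knob at (319,150) in line. I'll fit a cylinder model to its silhouette.

```bash
cat >> h.py <<'E'
def proj(P,C):
    c,R,t=C; Q=P@R.T+t; f=240/np.tan(np.radians(c['vfov'])/2); rho=np.hypot(Q[:,0],Q[:,1]); k=f*np.arctan2(rho,Q[:,2])/rho
    return np.c_[c['cx']+Q[:,0]*k,c['cy']+Q[:,1]*k]
E
python3 - <<'E'
from h import *
from scipy.optimize import minimize
C=cal('wrist'); im=cv2.imread('pics/w3.png').max(2)
m=np.zeros_like(im); m[235:330,275:365]=(im[235:330,275:365]<60)
n,l,st,ce=cv2.connectedComponentsWithStats(m); i=1+st[1:,4].argmax(); m=(l==i); print(st[i])
a=np.linspace(0,2*np.pi,60)
def pr(p):
    P=np.concatenate([np.c_[p[0]+24.5*np.cos(a),p[1]+24.5*np.sin(a),0*a+z] for z in (168,198)])
    h=cv2.convexHull((proj(P,C)*16).astype(np.int32)); o=np.zeros(m.shape,np.uint8); cv2.fillPoly(o,[h],1,shift=4); return o>0
def cost(p): o=pr(p); return -(o&m).sum()/(o|m).sum()
r=minimize(cost,[588,-81],method='Nelder-Mead',options=dict(initial_simplex=[[588,-81],[594,-81],[588,-75]])); print(r.x,r.fun)
s=ctrl.get_state();R=np.array(s['tool_rot']);p=np.array(s['eef_pos']);print(p,R.T@(np.r_[r.x,246]-p))
E
```

```text
[ 290  255   58   61 2763]
[585.43927002 -81.0333252 ] -0.8979193758127438
[542.81410579 -80.58754578 394.17335114] [-42.74804526  -2.74235481 148.11323185]
```

Run:
```python
from h import *
from scipy.optimize import minimize
C=cal('wrist'); img=cv2.imread('pics/w3.png'); a=np.linspace(0,2*np.pi,60)
for th in (50,70,90):
    im=img.max(2); m=np.zeros_like(im); m[235:330,275:365]=(im[235:330,275:365]<th)
    n,l,st,ce=cv2.connectedComponentsWithStats(m); i=1+st[1:,4].argmax(); m=(l==i)
    def pr(p):
        P=np.concatenate([np.c_[p[0]+p[2]*np.cos(a),p[1]+p[2]*np.sin(a),0*a+z] for z in (198-p[3],198)])
        h=cv2.convexHull((proj(P,C)*16).astype(np.int32)); o=np.zeros(m.shape,np.uint8); cv2.fillPoly(o,[h],1,shift=4); return o>0
    def cost(p): o=pr(p); return -(o&m).sum()/(o|m).sum()
    x0=np.array([587,-81,24.5,30.]); r=minimize(cost,x0,method='Nelder-Mead',options=dict(initial_simplex=[x0]+[x0+d for d in np.diag([5,5,2,-6])])); print(st[i],r.x.round(1),r.fun)
k=[]
im=img.max(2)[130:170,295:345]<60; ys,xs=np.where(im); print(xs.mean()+295,ys.mean()+130,atz('wrist',319,150.5,95,C=C))
```

```text
[ 290  255   58   61 2721] [583.4 -81.2  23.3  23. ] -0.9822270583968081
[ 290  255   58   61 2802] [583.3 -81.2  23.8  21.6] -0.9844413012729845
[ 289  254   59   63 2877] [583.6 -81.2  24.   23. ] -0.9814432989690721
318.41127348643005 152.42171189979123 [470.  -86.7  95. ]
```

```bash
python3 -m pendant '[[-21,-1,20,6,1],[-42,-2.5,45,12,1],[-42,-2.5,75,18,1],[-42,-2.5,104,18,1],[-42,-2.5,104,18,1]]';python3 -m pendant '[[0,0,0,0,1],[0,0,0,0,1]]'
cat > fit.py <<'E'
from h import *
from scipy.optimize import minimize
import sys
f=sys.argv[1]; img=snap('wrist',f)[:,:,::-1]; C=cal('wrist'); a=np.linspace(0,2*np.pi,60)
c=proj(np.array([[585,-81,190.]]),C)[0].astype(int); print(c)
im=img.max(2); m=np.zeros(im.shape,np.uint8); s=np.s_[max(c[1]-80,0):328,max(c[0]-80,0):c[0]+80]; m[s]=im[s]<60
n,l,st,ce=cv2.connectedComponentsWithStats(m); i=1+st[1:,4].argmax(); m=(l==i); print(st[i])
v=np.zeros(m.shape,bool); v[s]=1
def pr(p):
    P=np.concatenate([np.c_[p[0]+p[2]*np.cos(a),p[1]+p[2]*np.sin(a),0*a+z] for z in (198-p[3],198)])
    h=cv2.convexHull((proj(P,C)*16).astype(np.int32)); o=np.zeros(m.shape,np.uint8); cv2.fillPoly(o,[h],1,shift=4); return (o>0)&v
def cost(p): o=pr(p); return -(o&m).sum()/(o|m).sum()
x0=np.array([586,-81,24.5,25.]); r=minimize(cost,x0,method='Nelder-Mead',options=dict(initial_simplex=[x0]+[x0+d for d in np.diag([5,5,2,-6])])); print(r.x.round(1),r.fun)
s=ctrl.get_state();print(s['eef_pos'],s['joint_positions'][5])
E
python3 fit.py w4.png
```

```text
time: 10.55
eef_pos: [583.7, -80.6, 285.6]
tool_rot: [[-0.966, 0.259, -0.009], [0.259, 0.966, 0.002], [0.009, -0.0, -1.0]]
wrist_force: [-0.4, 0.1, 0.4]
finger_gap: 1.003
grasp_force: 0.0
time: 10.72
eef_pos: [585.8, -81.1, 292.4]
tool_rot: [[-0.966, 0.258, 0.002], [0.258, 0.966, -0.0], [-0.002, 0.0, -1.0]]
wrist_force: [0.1, -1.0, 0.5]
finger_gap: 1.002
grasp_force: 0.0
[320 280]
[ 277  232   89   93 6419]
[584.6 -80.2  23.7  20.8] -0.9854421557999071
[585.98278753 -81.05644272 292.86518893] -89.29809556161581
```

View pics/w4.png

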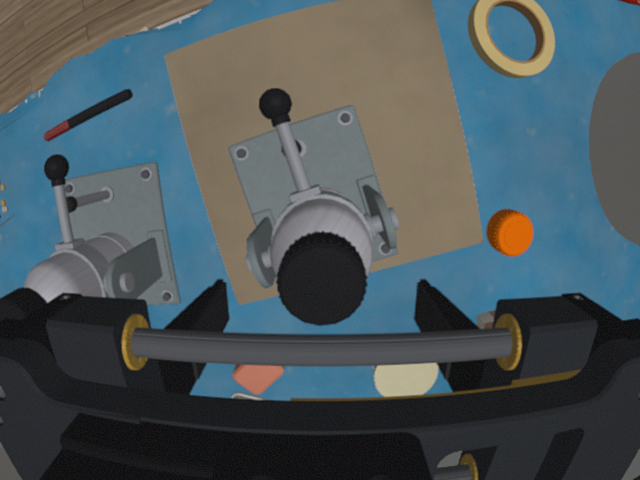

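The cap is centred between the fingers at (322,278), fit (584.6,-80.2), about 1 mm from the TCP. Descend and grip.

```bash
python3 -m pendant '[[0.5,0.5,16,0,1],[1,0.5,32,0,1],[1,0.5,46,0,1],[1,0.5,46,0,0.7],[1,0.5,46,0,0.5]]' 25;python3 -m pendant '[[0,0,0,0,0.3],[0,0,0,0,0.3],[0,0,0,0,0.3],[0,0,0,0,0.3],[0,0,0,0,0.3]]';python3 -m pendant '[[0,0,0,0,0.3],[0,0,0,0,0.3],[0,0,0,0,0.3]]'; python3 -c "
from h import *
s=ctrl.get_state();print(s['torque'],s['joint_positions'][5])"
```

```text
time: 11.18
eef_pos: [585.1, -80.2, 246.1]
tool_rot: [[-0.966, 0.259, 0.001], [0.259, 0.966, -0.0], [-0.001, 0.0, -1.0]]
wrist_force: [0.3, -0.6, 0.4]
finger_gap: 0.908
grasp_force: 0.0
time: 11.6
eef_pos: [584.9, -80.1, 245.2]
tool_rot: [[-0.966, 0.259, 0.001], [0.259, 0.966, -0.0], [-0.001, 0.0, -1.0]]
wrist_force: [0.5, 0.5, 0.0]
finger_gap: 0.563
grasp_force: 0.0
time: 11.85
eef_pos: [584.9, -80.1, 245.0]
tool_rot: [[-0.966, 0.259, 0.0], [0.259, 0.966, 0.0], [-0.0, 0.0, -1.0]]
wrist_force: [-1.0, -0.8, 3.9]
finger_gap: 0.521
grasp_force: 25.0
[ 0.046179    0.20144701 -0.03646535] -89.21570095170465
```

```bash
T='python3 -c "
from h import *
s=ctrl.get_state();print(np.round(s[\"torque\"],2),s[\"joint_positions\"][5])"'
python3 -m pendant '[[0,0,0,-2,0.3],[0,0,0,-4,0.3],[0,0,0,-6,0.3],[0,0,0,-7,0.3]]'; eval "$T"; python3 -m pendant '[[0,0,0,-2,0.3],[0,0,0,-4,0.3],[0,0,0,-6,0.3],[0,0,0,-7,0.3]]'; eval "$T"
```

```text
time: 12.18
eef_pos: [584.8, -80.5, 245.0]
tool_rot: [[-0.99, 0.139, 0.0], [0.139, 0.99, -0.0], [-0.0, -0.0, -1.0]]
wrist_force: [-2.4, -3.4, 3.6]
finger_gap: 0.524
grasp_force: 25.0
[-0.62  0.4  -0.91] -96.26820895730197
time: 12.52
eef_pos: [584.7, -80.4, 244.7]
tool_rot: [[-1.0, 0.017, -0.0], [0.017, 1.0, -0.0], [0.0, -0.0, -1.0]]
wrist_force: [-1.8, -4.5, 1.6]
finger_gap: 0.524
grasp_force: 25.0
[-0.6   0.4  -0.56] -103.27079157361396
```

```bash
T='python3 -c "
from h import *
s=ctrl.get_state();print(np.round(s[\"torque\"],2),s[\"joint_positions\"][5])"'
python3 -m pendant '[[0,0,0,3,0.3],[0,0,0,6,0.3],[0,0,0,7,0.3]]' |grep force; eval "$T"; python3 -m pendant '[[0,0,0,3,0.3],[0,0,0,6,0.3],[0,0,0,7,0.3]]'|grep force; eval "$T"; python3 -m pendant '[[0,0,0,3,0.3],[0,0,0,6,0.3],[0,0,0,7,0.3]]'|grep force; eval "$T"
```

```text
wrist_force: [-0.5, -0.6, 0.7]
grasp_force: 25.0
[-0.02 -0.01 -0.03] -96.05678501883158
wrist_force: [-0.2, 0.1, 0.8]
grasp_force: 25.0
[-0.06 -0.07  0.02] -89.10989760558422
wrist_force: [0.6, 0.5, 0.9]
grasp_force: 25.0
[-0.02 -0.   -0.01] -82.14450123680213
```

Counter-clockwise jams at once (0.9 N m) and clockwise is free, so this cap opens clockwise.

```bash
T='python3 -c "
from h import *
s=ctrl.get_state();print(np.round(s[\"torque\"],2),s[\"joint_positions\"][5])"'
python3 -m pendant '[[0,0,0,4,0.3],[0,0,0,8,0.3],[0,0,0,12,0.3],[0,0,0,16,0.3],[0,0,0,20,0.3]]' |grep force; eval "$T"; python3 -m pendant '[[0,0,0,4,0.3],[0,0,0,8,0.3],[0,0,0,12,0.3]]'|grep force; eval "$T"; python3 -m pendant '[[0,0,0,2,0.3],[0,0,0,4,0.3],[0,0,0,5,0.3],[0,0,0,5,0.3]]'; eval "$T"
```

```text
wrist_force: [-0.8, -0.8, 1.0]
grasp_force: 25.0
[-0.05 -0.06  0.  ] -62.13795357077243
wrist_force: [-0.2, -0.5, 1.6]
grasp_force: 25.0
[-0.04  0.03 -0.03] -50.13744865471554
time: 14.27
eef_pos: [584.9, -80.0, 244.7]
tool_rot: [[-0.516, 0.857, 0.0], [0.857, 0.516, 0.0], [0.0, 0.0, -1.0]]
wrist_force: [-0.3, -0.2, 1.0]
finger_gap: 0.522
grasp_force: 25.0
[ 0.01 -0.07 -0.05] -45.25934356714811
```

Lift gently and watch the force.

```bash
python3 -m pendant '[[0,0,-1,0,0.3],[0,0,-2,0,0.3],[0,0,-3,0,0.3],[0,0,-4,0,0.3]]'
```

```text
time: 14.6
eef_pos: [584.8, -80.1, 248.8]
tool_rot: [[-0.516, 0.857, -0.0], [0.857, 0.516, 0.0], [0.0, -0.0, -1.0]]
wrist_force: [-0.4, 0.5, -0.8]
finger_gap: 0.525
grasp_force: 25.0
```

```bash
python3 -m pendant '[[0,0,-4,0,0.3],[0,0,-9,0,0.3],[0,0,-15,0,0.3],[0,0,-22,0,0.3],[0,0,-30,0,0.3]]'; python3 -m pendant '[[0,0,-16,0,0.3],[0,0,-36,0,0.3],[0,0,-56,0,0.3],[0,0,-72,0,0.3],[0,0,-80,0,0.3]]'; python3 -m pendant '[[0,0,0,0,0.3],[0,0,0,0,0.3],[0,0,0,0,0.3]]'; python3 -c "
from h import *
im=snap('scene');cv2.imwrite('pics/s2.png',cv2.resize(im[150:350,200:450,::-1],None,fx=3,fy=3))"
```

```text
time: 15.02
eef_pos: [584.8, -80.1, 279.6]
tool_rot: [[-0.515, 0.857, 0.0], [0.857, 0.515, 0.0], [0.0, 0.0, -1.0]]
wrist_force: [-0.4, 0.3, 0.2]
finger_gap: 0.524
grasp_force: 25.0
time: 15.43
eef_pos: [585.0, -80.1, 361.6]
tool_rot: [[-0.515, 0.857, 0.003], [0.857, 0.515, -0.001], [-0.002, 0.002, -1.0]]
wrist_force: [0.4, -0.6, -1.7]
finger_gap: 0.527
grasp_force: 25.0
time: 15.68
eef_pos: [584.6, -80.0, 357.8]
tool_rot: [[-0.515, 0.857, -0.001], [0.857, 0.515, 0.0], [0.001, -0.001, -1.0]]
wrist_force: [-0.4, 0.4, -0.6]
finger_gap: 0.529
grasp_force: 25.0
```

View pics/s2.png

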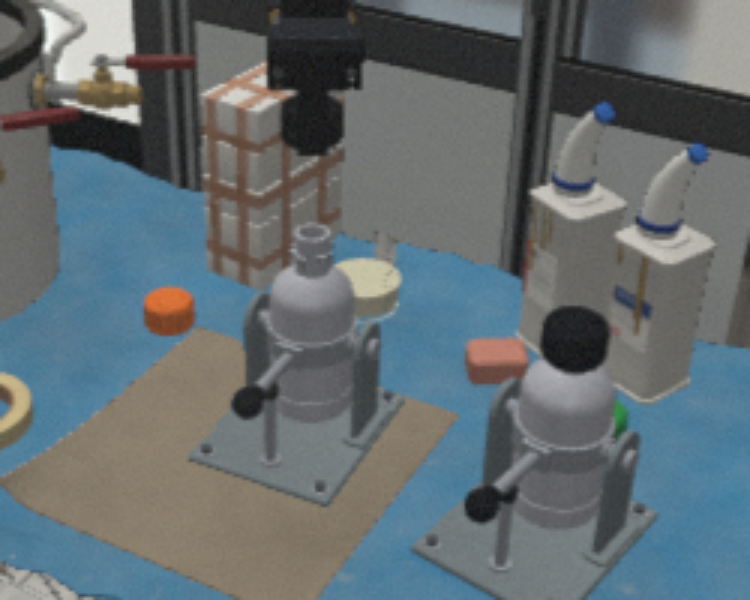

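The cap (312,122) hangs straight above the open neck (312,235). The left flask is upright on its rest, and the right flask and the loose things are untouched. Handing in.

```bash
python3 -m pendant '[[0,0,0,0,0.3],[0,0,0,0,0.3],[0,0,0,0,0.3]]' | tail -2; python3 -c "
from station import ctrl
print(ctrl.finish_job())"
```

```text
finger_gap: 0.526
grasp_force: 25.0
the job is handed in; nothing more can be done
None
```

The job is handed in, though the hand-in call printed no verdict: the left flask was tipped about 45° for over a second and laid back on its rest, and its cap, which unscrews clockwise, is held about 85 mm above the open neck.

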